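# Put the microscope optics away in the accessory drawer

## Task

Pull the top drawer of the small bench unit out to its stop, and leave it fully out. Then put the two loose microscope optics away in it, standing upright: the black eyepiece in the wider compartment and the slimmer metal objective in the narrower one. Set them down gently rather than dropping them, and leave the lower drawer, the jar, the slide box and the dish alone.

Things in the scene. Friction and masses are not known exactly. Their poses are not given: they have to be found in the camera images.
- shelf_edge (a point): Middle of the lower front edge of the white shelf board, 18 thick, full width, underside 180 above the bench, that juts out 33 over the drawer fronts of the fixed two-drawer laminate unit. The unit's body is 320 wide (y), 144 high, 240 deep; low stock on the shelf reaches 245 above the bench. Axes are the unit's: +x into the unit, away from the robot, z up.
- top_drawer (a joint): Opening of the top drawer (m): 0 shut, 0.165 at its stop; it slides along the unit's -x and may start slightly ajar. Takes about 2 N to move.
- low_drawer (a joint): Opening of the lower drawer (m), 0 shut; not to be used.
- top_drawer_handle (a point): Centre of the top drawer's handle, moves with it: upright flat steel bar, 10 wide (y), 14 thick (x), 50 tall, its centre held 45 in front of the drawer front by thin posts near its ends. When shut, the bar's centre is 12 in front of the shelf board's edge and 74 below the board's underside. Axes as the unit's.
- wide_bay (a point): On the floor of the top drawer's wider compartment (robot's left), midway across it, 42 behind the front panel's inner face; moves with the drawer, axes as the unit's. The compartment is 195 (x) x 167 (y). Above its floor the walls stand 40, the front panel 49, the divider 36. With the drawer at its stop the shelf board covers what is over 68 behind (+x) this point, 98 above the floor.
- narrow_bay (a point): Centre of the floor of the narrower compartment (on the robot's right), inside 195 (x) x 107 (y); otherwise as wide_bay (divider to the left).
- eyepiece: Microscope eyepiece, black round barrel standing upright on the bench, loose, 52 tall: 34 diameter at the foot, 32 from 8 to 40 up, 27 at the top with a glass face. About 90 g. Origin at the centre of its underside, z up its axis.
- objective: Microscope objective, bare metal with two dark rings, standing upright on the bench, loose, 52 tall: 28 diameter up to 34, then tapering to a 16 diameter nose. About 90 g. Origin at the centre of its underside, z up its axis.
- jar: Bystander: amber glass jar with a white cap, 48 diameter, 70 tall, origin at the centre of its underside.
- slide_box: Bystander: wooden slide box 100 x 85 x 32, origin at the centre of its underside.
- dish: Bystander: shallow white dish, 96 diameter, 18 tall, origin at the centre of its underside.

How it is judged:
By the outcome, as a careful person would: the job done as asked, in the order asked, and still so for the second after the job is handed in, with the robot touching nothing.
It also fails if it takes over 72 s, if anything falls off the work surface, if the arm or the gripper's body presses on something with over 40 N, if the wrist force passes 120 N, or if a joint passes its speed limit or range.

## Robot

A 7-joint arm with a two-finger parallel gripper is mounted at the origin on the work surface. World frame = base frame: x ahead of the robot, y to its left, z up, the work surface at z = 0. Lengths are in m, angles in rad, forces in N, time in s.
With the tool pointing down it reaches from about 0.4 to 0.9 m from the base axis. Payload 5.5 kg.
Tool frame: the origin (TCP) lies between the finger pads; the fingertips stand 11 mm ahead of it and the grasp point (between the pads) lies 8 mm behind it; y points along the fingers, x is the direction in which the jaws open and shut, and the axes are right-handed (so a half turn about y gives the same grasp; the last joint's range is limited). The gripper opens to 85 mm and grips with 20 to 120 N. Pads are 22 mm wide; open, the fingers measure 114 mm over their backs; the gripper's body (76 mm by 85 mm) begins 54 mm behind the grasp point. The pads swing forward as they close: fully open they stand 13 mm farther back than shut.
Start: joints at [0.263, 0.501, -0.427, 1.55, 0.221, 1.138, -0.21], TCP at [0.65, 0, 0.242] pointing down, gripper open.
Joint ranges: [-2.88, 2.88], [-0.31, 2.03], [-1.54, 1.56], [0.2, 2.42], [-1.41, 4.55], [0.19, 2.02], [-2.57, 2.57]. Speed limits (rad/s): [2.57, 2.57, 3.14, 3.14, 3.14, 3.14, 3.14].

## Interface

Orientations are given as a unit quaternion [x, y, z, w].
In Python, from cell import readout, vision, job gives the robot as it stands. The module is installed in compiled form; this text tells all that it offers.
- The arm moves only by the shell command python3 -m creep 'ROWS' [OPENING] [FORCE]. ROWS is text: rows parted by semicolons, each of 4 numbers parted by spaces: the shift along the world's x, y, z in cm, then the turn about the world's z in degrees. A call has 1 to 10 rows; each row is the pose to reach, as a shift and turn from the pose commanded when the call began; what a row does not reach only later rows make up. A row lasts 1/12 s, in which the tool goes at most 41.7 mm and 7.16 degrees, less where a joint would pass 70% of its speed; a pose out of reach is approached as far as the arm can. A call with a gripper value outside its range is refused whole. OPENING is the closure, from 0 (fully open) to 1 (shut), set as the call begins (- or left out, the last holds). The fingers move at their own pace and stop on an object; FORCE is the grip in N (left out, the last holds). Time passes only in rows, so rows that repeat a pose let the fingers close. It gives the time, the measured TCP pose, the force and the opening at its end, in the units of the state.
- readout.sense(): the state, without advancing time (a new reading comes with each control period).
- vision.read_camera(name): name is "scene" or "side" or "wrist"; returns (picture, depth): 420x560x3 uint8, blue, green, red; 420x560 float32, m along the optical axis (not along the pixel's ray), 0 where there is no reading.
- vision.camera_model(name): a dict with "K" (3x3 intrinsics, pixels), "R" (3x3) and "t" (3): a world point X has camera coordinates R X + t; the wrist camera has in their place "mount" (4x4, takes a point from camera to tool coordinates, whose origin is the TCP and whose axes are the tool frame's). Camera axes: x right, y down, z forward; pixel columns grow to the right and rows downward; lengths in m; the calibration is good to about 2 mm. The wrist camera is an equidistant fisheye: a pixel r from the principal point sees the ray r / f radians off the axis. A picture is of the moment at which its call begins: read the wrist's pose just before it. camera_model takes no time and is no camera call.
- job.finish_job(): hands the job in, once; it reports no verdict.
The state is a dict: "clock": time; "joints": joint angles; "qd": joint speeds; "effort": joint torques, N m; "position": TCP position; "eef_rot": TCP orientation; "wrist_force": force on the tool from outside, world axes, zero at the start; "moment": the same for the moment, N m; "gripper_width": finger opening in m.
Only numpy, scipy, OpenCV 4.12 (cv2) and the standard library are available. Lean on these libraries where they do the work, as an engineer would, in place of code of your own. Each camera call takes 0.05 s, during which the arm holds its last target. There are 200 camera calls.

## Working session

There is one attempt and no reset: what is moved stays moved. The work goes in short steps, Python scripts to look and compute and a shell command to move; the robot and the scene stay as the last step left them, time stands still between calls to the robot, and variables do not carry over. Pictures are saved under pics/ and viewed, about 8 in all and at most 12, crops included, and the job is handed in when it is done.

```bash
mkdir -p pics; cat > h.py <<'E'
import numpy as np, cv2
from scipy.spatial.transform import Rotation as Ro
from cell import readout, vision, job
def grab(n):
    s=readout.sense(); im,d=vision.read_camera(n); return s,im,d
def cloud(n,d):
    m=vision.camera_model(n); K,R,t=[np.array(m[k]) for k in 'KRt']
    v,u=np.mgrid[:d.shape[0],:d.shape[1]]
    c=np.stack([(u-K[0,2])/K[0,0]*d,(v-K[1,2])/K[1,1]*d,d],-1)
    return (c-t)@R   # R^T (c-t)
def proj(n,X):
    m=vision.camera_model(n); K,R,t=[np.array(m[k]) for k in 'KRt']
    c=np.atleast_2d(X)@R.T+t; p=c@K.T; return p[:,:2]/p[:,2:]
def onplane(n,u,v,z):
    m=vision.camera_model(n); K,R,t=[np.array(m[k]) for k in 'KRt']
    o=-R.T@t; r=R.T@np.linalg.solve(K,[u,v,1.]); return o+r*(z-o[2])/r[2]
def wray(s,u,v):
    m=vision.camera_model('wrist'); K=np.array(m['K']);M=np.array(m['mount'])
    a=(u-K[0,2])/K[0,0]; b=(v-K[1,2])/K[1,1]; th=np.hypot(a,b); k=np.sinc(th/np.pi) and np.sin(th)/max(th,1e-9)
    d=np.array([a*k,b*k,np.cos(th)]); R=Ro.from_quat(s['eef_rot']).as_matrix()
    return R@M[:3,3]+np.array(s['position']), R@M[:3,:3]@d
def wplane(s,u,v,z):
    o,r=wray(s,u,v); return o+r*(z-o[2])/r[2]
E
python3 - <<'E'
from h import *
print(readout.sense())
for n in ['scene','side']:
    s,im,d=grab(n); cv2.imwrite(f'pics/{n}0.png',im); np.save(f'{n}0.npy',d)
    m=vision.camera_model(n); print(n,np.round(-np.array(m['R']).T@m['t'],3),np.round(np.array(m['R'])[2],2),m['K'][0][0])
m=vision.camera_model('wrist'); print(m)
E
```

```text
{'clock': 0.0, 'joints': array([ 0.26319958,  0.50184774, -0.42676279,  1.55146302,  0.22080236,
        1.13830403, -0.21031511]), 'qd': array([-0.0022544 ,  0.00039573, -0.00144124,  0.00090539,  0.00047047,
        0.00063777,  0.00093757]), 'effort': array([ 1.57038257e-04, -5.69523740e+01, -5.81651285e+00, -2.80938792e+01,
        1.07328620e-02,  1.20940185e-02,  1.30241034e-05]), 'position': array([ 6.49318986e-01, -6.31732555e-05,  2.41251475e-01]), 'eef_rot': array([-7.07089315e-01,  6.88701837e-04,  7.02016380e-04,  7.07123563e-01]), 'wrist_force': array([-1.05598869, -1.07683566, -0.3065359 ]), 'moment': array([-0.01146649,  0.01567839, -0.00324192]), 'gripper_width': 0.0852105225190665}
scene [ 1.058 -0.713  1.456] [-0.29  0.46 -0.84] 510.95736207182875
side [ 0.114 -1.031  0.928] [ 0.34  0.74 -0.58] 545.3894970272978
{'K': array([[325.1922621 ,   0.        , 282.92798599],
       [  0.        , 325.1922621 , 216.64999438],
       [  0.        ,   0.        ,   1.        ]]), 'mount': array([[ 9.99999973e-01,  7.32066606e-06, -2.33242230e-04,
        -1.10477267e-05],
       [ 2.23627395e-04, -3.15667874e-01,  9.48869719e-01,
        -1.32076561e-01],
       [-6.66807206e-05, -9.48869745e-01, -3.15667867e-01,
         8.11029852e-02],
       [ 0.00000000e+00,  0.00000000e+00,  0.00000000e+00,
         1.00000000e+00]])}
```

View pics/scene0.png

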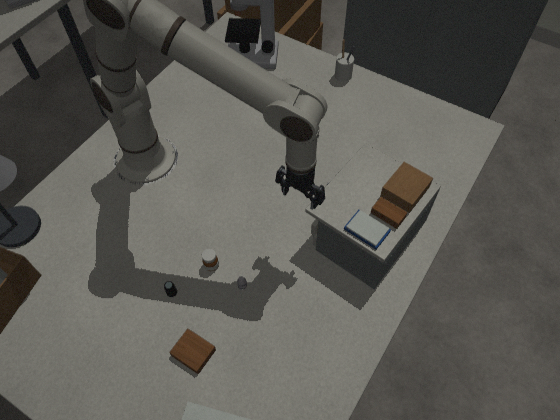

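View pics/side0.png

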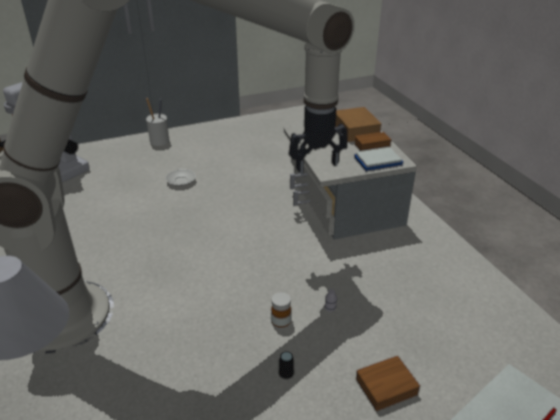

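Scene: eyepiece (170,289), objective (242,283), jar (209,259), slide box (192,351), unit (375,220). Side: eyepiece (286,365), objective (331,300), jar (282,310), unit with shelf corner (322,178), handles (297,180–200), dish (180,180).

```bash
python3 - <<'E'
from h import *
Ps={n:cloud(n,np.load(f'{n}0.npy')) for n in ['scene','side']}
def fit(n,u,v,r,zlo,zhi):
    P=Ps[n][v-r:v+r,u-r:u+r].reshape(-1,3); P=P[np.isfinite(P).all(1)&(P[:,2]>zlo)&(P[:,2]<zhi)]
    return P
for nm,n,u,v in [('eye','scene',170,289),('eye','side',286,365),('obj','scene',242,283),('obj','side',331,300),('jar','scene',209,259),('jar','side',282,310)]:
    P=fit(n,u,v,14,.015,.09); zt=np.percentile(P[:,2],97); T=P[P[:,2]>zt-.008]
    print(nm,n,len(P),'ztop %.3f'%zt,'top',T.mean(0).round(3),'rng',P.min(0).round(3),P.max(0).round(3))
P=fit('side',180,180,20,.006,.05);print('dish',len(P),P.mean(0).round(3),P.max(0).round(3))
P=fit('scene',192,351,30,.02,.05);print('box',cv2.minAreaRect(P[:,:2].astype(np.float32)))
for n in Ps:
    P=Ps[n].reshape(-1,3); Q=P[(abs(P[:,2]-.198)<.006)&(P[:,0]>.5)&(P[:,0]<1.3)&(abs(P[:,1])<.5)]
    # largest blob
    print(n,len(Q), Q.min(0).round(3),Q.max(0).round(3)); c=cv2.minAreaRect(Q[:,:2].astype(np.float32));print(c,cv2.boxPoints(c).round(3).tolist())
    # handles: points in front
    np.save(f'shelf_{n}.npy',Q)
E
```

```text
eye scene 124 ztop 0.058 top [ 0.414 -0.358  0.054] rng [ 0.401 -0.374  0.02 ] [ 0.431 -0.342  0.061]
eye side 288 ztop 0.053 top [ 0.411 -0.362  0.05 ] rng [ 0.396 -0.377  0.015] [ 0.427 -0.346  0.054]
obj scene 88 ztop 0.055 top [ 0.587 -0.225  0.052] rng [ 0.572 -0.239  0.015] [ 0.6   -0.214  0.06 ]
obj side 161 ztop 0.052 top [ 0.582 -0.229  0.049] rng [ 0.568 -0.242  0.015] [ 0.594 -0.217  0.053]
jar scene 279 ztop 0.076 top [ 0.463 -0.219  0.072] rng [ 0.44  -0.243  0.015] [ 0.488 -0.197  0.079]
jar side 521 ztop 0.070 top [ 0.457 -0.226  0.067] rng [ 0.435 -0.247  0.015] [ 0.481 -0.205  0.073]
dish 250 [0.402 0.47  0.011] [0.448 0.513 0.021]
box ((0.5867968797683716, -0.4716801047325134), (0.08598779141902924, 0.10214510560035706), 89.5892562866211)
scene 4944 [ 0.668 -0.02   0.192] [0.97  0.328 0.204]
((0.8178738355636597, 0.15362323820590973), (0.32711952924728394, 0.2743082046508789), 83.92896270751953) [[0.6639999747276306, 0.004999999888241291], [0.9369999766349792, -0.024000000208616257], [0.972000002861023, 0.3019999861717224], [0.6990000009536743, 0.3310000002384186]]
side 2198 [ 0.664 -0.022  0.192] [0.955 0.328 0.204]
((0.8154898881912231, 0.15033535659313202), (0.32826295495033264, 0.27445629239082336), 83.83615112304688) [[0.6610000133514404, 0.0020000000949949026], [0.9340000152587891, -0.02800000086426735], [0.9700000286102295, 0.29899999499320984], [0.6970000267028809, 0.328000009059906]]
```

```bash
python3 - <<'E'
from h import *
P=cloud('side',np.load('side0.npy')).reshape(-1,3)
G=P[(abs(P[:,0]-.65)<.1)&(abs(P[:,1])<.07)&(P[:,2]>.205)&(P[:,2]<.42)]
print('gripper profile (height above TCP: x-TCP min,max)')
for z in np.arange(-.04,.16,.01):
    q=G[abs(G[:,2]-.2413-z)<.005]
    if len(q): print('%.3f'%z,len(q),(q[:,0].min()-.6493).round(3),(q[:,0].max()-.6493).round(3),q[:,1].min().round(3))
ux=np.array([np.cos(np.radians(6.1)),-np.sin(np.radians(6.1))]);uy=np.array([-ux[1],ux[0]]);E=np.array([.680,.1665])
for n in ['side','scene']:
    P=cloud(n,np.load(f'{n}0.npy')).reshape(-1,3); q=(P[:,:2]-E); a=q@ux; b=q@uy
    m=(a<.0)&(a>-.12)&(abs(b)<.14)&(P[:,2]>.012)&(P[:,2]<.2)
    for z in np.arange(.02,.2,.01):
        k=m&(abs(P[:,2]-z)<.005)
        if k.sum(): print(n,'z%.2f'%z,k.sum(),'a',np.percentile(a[k],[2,50,98]).round(3),'b',np.percentile(b[k],[2,50,98]).round(3))
im=cv2.imread('pics/side0.png')[110:240,260:420]; cv2.imwrite('pics/c1.png',cv2.resize(im,None,fx=4.5,fy=4.5,interpolation=cv2.INTER_CUBIC))
E
```

```text
gripper profile (height above TCP: x-TCP min,max)
0.000 14 -0.05 0.056 -0.014
0.010 55 -0.057 0.056 -0.015
0.020 60 -0.058 0.057 -0.016
0.030 55 -0.058 0.055 -0.015
0.040 58 -0.066 0.069 -0.015
0.050 134 -0.075 0.074 -0.019
0.060 159 -0.075 0.074 -0.021
0.070 194 -0.074 0.072 -0.025
0.080 154 -0.073 0.071 -0.023
0.090 227 -0.071 0.07 -0.025
0.100 244 -0.072 0.067 -0.02
0.110 43 -0.067 0.058 -0.035
0.120 112 -0.039 0.03 -0.042
0.130 128 -0.04 0.027 -0.043
0.140 129 -0.038 0.034 -0.042
0.150 133 -0.04 0.032 -0.041
side z0.02 8 a [-0.017 -0.011 -0.001] b [-0.009 -0.004  0.001]
side z0.03 16 a [-0.019 -0.012 -0.002] b [-0.011 -0.005  0.001]
side z0.04 15 a [-0.019 -0.014 -0.007] b [-0.01  -0.007  0.002]
side z0.05 14 a [-0.018 -0.011 -0.007] b [-0.009 -0.005  0.   ]
side z0.06 22 a [-0.019 -0.013 -0.001] b [-0.01  -0.004  0.004]
side z0.07 11 a [-0.019 -0.01  -0.002] b [-0.008 -0.003  0.004]
side z0.08 11 a [-0.028 -0.02  -0.006] b [-0.009 -0.004  0.002]
side z0.09 28 a [-0.029 -0.018 -0.   ] b [-0.01  -0.003  0.002]
side z0.10 14 a [-0.029 -0.023 -0.016] b [-0.007 -0.003 -0.001]
side z0.11 13 a [-0.029 -0.023 -0.019] b [-0.011 -0.005 -0.002]
side z0.12 25 a [-0.028 -0.02  -0.002] b [-0.01  -0.003  0.004]
side z0.13 17 a [-0.028 -0.02  -0.002] b [-0.01  -0.005  0.001]
side z0.18 1 a [-0. -0. -0.] b [0.098 0.098 0.098]
side z0.19 14 a [-0.001 -0.    -0.   ] b [-0.126 -0.042  0.135]
scene z0.13 4 a [-0.025 -0.024 -0.023] b [-0.001  0.001  0.008]
scene z0.14 1 a [-0.022 -0.022 -0.022] b [-0. -0. -0.]
```

View pics/c1.png

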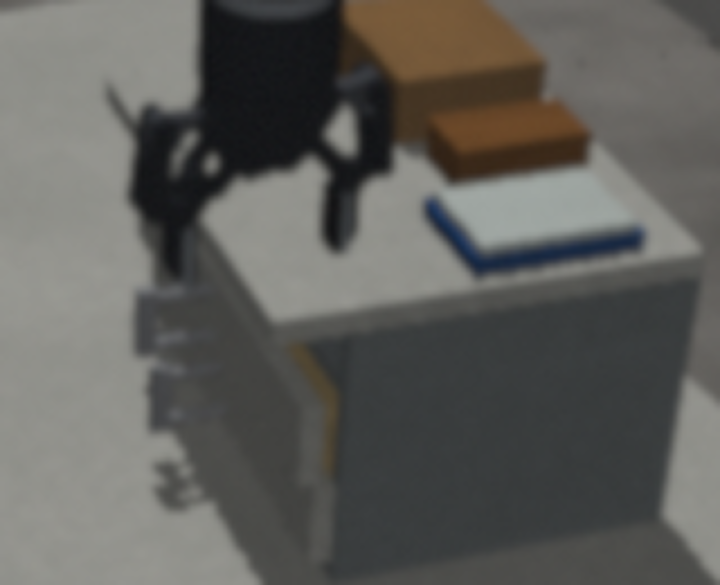

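Crop shows the top handle standing about 10 mm further out than the lower one (ajar), under the shelf lip; the gripper's wide knuckles rule out hooking from behind, so I'll pinch the bar from the front side with jaws across it, high and slightly forward. Retreat, turn, and look with the wrist camera.

```bash
python3 -m creep '-1.5 2 0 7;-3 4 0 14;-4.5 7 0 21;-6 10 0 28;-7 13 0 35;-8 15 0 42;-8 17 0 49;-8 17 0 56;-8 17 0 63;-8 17 0 70' && python3 -m creep '0 0 0 7;0 0 0 14;0 0 0 14;0 0 0 14;0 0 0 14'
python3 - <<'E'
from h import *
s,im,d=grab('wrist'); print(s['position'],Ro.from_quat(s['eef_rot']).as_matrix().round(3)); cv2.imwrite('pics/w1.png',im)
# finger/gripper body check and handle points
v,u=np.mgrid[:420,:560]; m=vision.camera_model('wrist');K=m['K'];M=m['mount']
a=(u-K[0,2])/K[0,0];b=(v-K[1,2])/K[1,1];th=np.hypot(a,b);k=np.tan(th)/np.maximum(th,1e-9)
C=np.stack([a*k*d,b*k*d,d],-1); R=Ro.from_quat(s['eef_rot']).as_matrix()
P=(C@M[:3,:3].T+M[:3,3])@R.T+s['position']; np.save('w1P.npy',P)
P=P[d>0]; ux=np.array([np.cos(np.radians(6.1)),-np.sin(np.radians(6.1))]);uy=np.array([-ux[1],ux[0]]);E=np.array([.680,.1665])
q=P[:,:2]-E; A=q@ux;B=q@uy
for lo,hi in [(.115,.137),(.04,.07)]:
    k=(A<-.003)&(A>-.045)&(abs(B)<.05)&(P[:,2]>lo)&(P[:,2]<hi); 
    if k.any(): print(k.sum(),np.percentile(A[k],[2,50,98]).round(3),np.percentile(B[k],[2,50,98]).round(3),P[k,2].max())
k=(abs(P[:,2]-.198)<.008)&(A<.15)&(A>-.03)&(abs(B)<.12); 
for b in np.arange(-.1,.11,.05):
    kk=k&(abs(B-b)<.006)
    if kk.any(): print('edge at b',b.round(2),np.percentile(A[kk],1).round(4),P[kk,2].mean().round(3))
E
```

```text
clock: 0.93
position: [0.5694, 0.1706, 0.2419]
eef_rot: [-0.578, -0.407, 0.408, 0.578]
wrist_force: [0.5, -1.4, 0.3]
gripper_width: 0.0855
clock: 1.35
position: [0.5699, 0.1698, 0.242]
eef_rot: [-0.526, -0.472, 0.472, 0.526]
wrist_force: [0.8, -0.9, 0.3]
gripper_width: 0.0851
[0.56987925 0.16983381 0.24202395] [[ 0.108 -0.001 -0.994]
 [ 0.994 -0.     0.108]
 [-0.    -1.     0.001]]
306 [-0.029 -0.024 -0.004] [-0.004  0.001  0.006] 0.13301562817316212
105 [-0.019 -0.018 -0.009] [-0.004  0.     0.005] 0.06416706238635894
edge at b -0.05 0.0002 0.192
edge at b 0.05 -0.0001 0.195
edge at b 0.1 0.0491 0.198
```

View pics/w1.png

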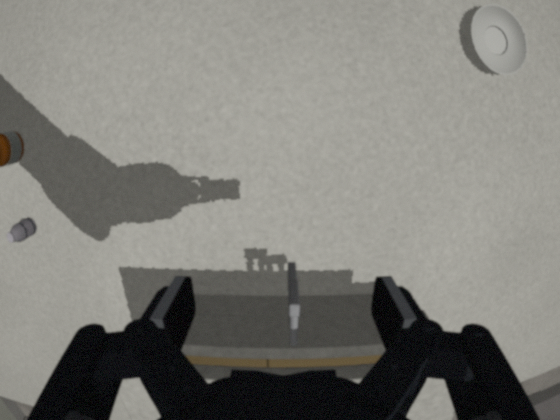

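Wrist view: top handle bar at (294,315) between the jaws, laterally centred, front face 29 mm ahead of the shelf edge (drawer ~10 mm ajar); objective at (22,230), jar (8,148), dish (497,40). Descend in front, then move in.

```bash
python3 -m creep '0 0 -3;0 0 -6;0 0 -9;0 0 -11.5;2 0 -11.5;4 0 -11.5;5.5 0 -11.5;6.5 0 -11.5;7 0 -11.5;7 0 -11.5' 2>&1 | head -3; python3 -m creep '0 0 -3 0;0 0 -6 0;0 0 -9 0;0 0 -11.5 0;2 0 -11.5 0;4 0 -11.5 0;5.5 0 -11.5 0;6.5 0 -11.5 0;7 0 -11.5 0;7 0 -11.5 0'
```

```text
invalid input
clock: 2.23
position: [0.6408, 0.1699, 0.1271]
eef_rot: [0.526, 0.473, -0.472, -0.526]
wrist_force: [-0.3, 0.3, -0.1]
gripper_width: 0.0856
```

```bash
python3 -m creep '0.4 0 0 0;0.8 0 0 0;0.8 0 0 0' && python3 -m creep '0 0 0 0;0 0 0 0;0 0 0 0;0 0 0 0;0 0 0 0;0 0 0 0;0 0 0 0;0 0 0 0' 1 40
```

```text
clock: 2.48
position: [0.6484, 0.17, 0.1275]
eef_rot: [0.526, 0.473, -0.473, -0.525]
wrist_force: [0.5, 0.7, 0.2]
gripper_width: 0.0857
clock: 3.15
position: [0.648, 0.1713, 0.1275]
eef_rot: [-0.525, -0.474, 0.473, 0.526]
wrist_force: [-0.1, 2.7, -0.3]
gripper_width: 0.0086
```

```bash
python3 -m creep '-0.5 0.05 0 0;-1 0.1 0 0;-1.6 0.17 0 0;-2.3 0.25 0 0;-3 0.32 0 0;-3.6 0.39 0 0;-4 0.43 0 0;-4 0.43 0 0'; python3 - <<'E'
from h import *
s,im,d=grab('side'); cv2.imwrite('pics/s2.png',cv2.resize(im[100:260,200:420],None,fx=3,fy=3))
E
```

```text
clock: 3.82
position: [0.6064, 0.1756, 0.1275]
eef_rot: [-0.525, -0.474, 0.474, 0.526]
wrist_force: [-0.7, 5.8, 0.5]
gripper_width: 0.0083
```

View pics/s2.png

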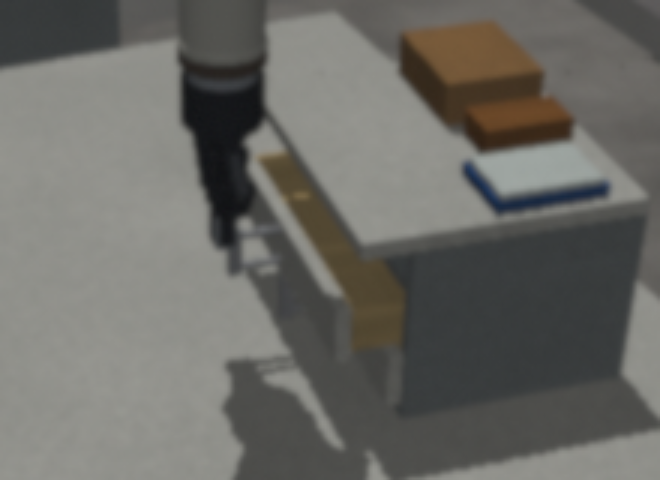

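The drawer follows the handle (front panel clear of the shelf at (300,230)). Continue to the stop.

```bash
python3 -m creep '-1 0.15 0 0;-2.5 0.35 0 0;-4 0.5 0 0;-5.5 0.7 0 0;-7 0.85 0 0;-8.5 1 0 0;-9.7 1.15 0 0;-10.5 1.25 0 0;-11 1.3 0 0;-11 1.3 0 0' ; python3 -m creep '-0.3 0.03 0 0;-0.6 0.06 0 0;-0.6 0.06 0 0'
```

```text
clock: 4.7
position: [0.497, 0.1871, 0.1274]
eef_rot: [0.525, 0.473, -0.474, -0.525]
wrist_force: [-1.3, 2.4, 1.0]
gripper_width: 0.0081
clock: 4.95
position: [0.494, 0.1874, 0.1275]
eef_rot: [0.526, 0.474, -0.472, -0.525]
wrist_force: [5.2, 2.3, -4.3]
gripper_width: 0.008
```

```bash
python3 -m creep '-0.3 0.03 0 0;-0.3 0.03 0 0;-0.3 0.03 0 0'; python3 -m creep '0.4 -0.04 0 0;0.4 -0.04 0 0' ; python3 -m creep '0 0 0 0;0 0 0 0;0 0 0 0;0 0 0 0;0 0 0 0;0 0 0 0' 0.3; python3 - <<'E'
from h import *
s,im,d=grab('scene'); P=cloud('scene',d).reshape(-1,3)
ux=np.array([np.cos(np.radians(6.1)),-np.sin(np.radians(6.1))]);uy=np.array([-ux[1],ux[0]]);E=np.array([.680,.1665])
q=P[:,:2]-E;A=q@ux;B=q@uy
cv2.imwrite('pics/s3.png',cv2.resize(im[130:300,220:460],None,fx=3,fy=3))
k=(A<-.05)&(A>-.3)&(abs(B)<.15)&(P[:,2]>.03)&(P[:,2]<.15)
for b in np.arange(-.14,.15,.02):
    kk=k&(abs(B-b)<.006); t=kk&(P[:,2]>.125); f=kk&(P[:,2]<.118)
    if kk.sum()>3: print(b.round(2),kk.sum(),'rim a',np.percentile(A[t],[2,50,98]).round(3) if t.any() else '','ztop',P[kk,2].max().round(3),'floor z',np.percentile(P[f,2],[5,50]).round(3) if f.any() else '',A[f].max().round(3) if f.any() else '')
E
```

```text
clock: 5.2
position: [0.494, 0.1874, 0.1275]
eef_rot: [0.527, 0.475, -0.47, -0.525]
wrist_force: [14.4, 2.5, -12.6]
gripper_width: 0.0083
clock: 5.37
position: [0.4943, 0.1874, 0.1274]
eef_rot: [0.526, 0.473, -0.473, -0.526]
wrist_force: [1.0, 1.4, 2.5]
gripper_width: 0.0086
clock: 5.87
position: [0.4927, 0.1877, 0.1272]
eef_rot: [0.525, 0.473, -0.473, -0.525]
wrist_force: [0.9, 0.6, -0.6]
gripper_width: 0.06
-0.14 182 rim a [-0.129 -0.115 -0.055] ztop 0.136 floor z [0.077 0.096] -0.051
-0.12 51 rim a [-0.13  -0.121 -0.112] ztop 0.14 floor z [0.083 0.095] -0.053
-0.1 96 rim a [-0.129 -0.118 -0.109] ztop 0.138 floor z [0.078 0.084] -0.051
-0.08 98 rim a [-0.129 -0.12  -0.113] ztop 0.137 floor z [0.079 0.084] -0.05
-0.06 96 rim a [-0.129 -0.119 -0.11 ] ztop 0.136 floor z [0.079 0.084] -0.051
-0.04 110 rim a [-0.192 -0.152 -0.097] ztop 0.15 floor z [0.076 0.084] -0.051
-0.02 35 rim a [-0.127 -0.122 -0.109] ztop 0.136 floor z [0.096 0.113] -0.056
0.0 154 rim a [-0.18  -0.143 -0.112] ztop 0.137 floor z [0.08  0.088] -0.05
0.02 86 rim a [-0.129 -0.12  -0.113] ztop 0.135 floor z [0.078 0.084] -0.052
0.04 95 rim a [-0.2   -0.127 -0.112] ztop 0.149 floor z [0.077 0.084] -0.05
0.06 96 rim a [-0.128 -0.119 -0.11 ] ztop 0.137 floor z [0.078 0.084] -0.052
0.08 84 rim a [-0.128 -0.119 -0.107] ztop 0.137 floor z [0.078 0.085] -0.051
0.1 86 rim a [-0.128 -0.117 -0.109] ztop 0.14 floor z [0.077 0.083] -0.05
0.12 85 rim a [-0.128 -0.121 -0.113] ztop 0.135 floor z [0.078 0.084] -0.051
0.14 185 rim a [-0.127 -0.113 -0.053] ztop 0.134 floor z [0.079 0.094] -0.051
```

View pics/s3.png

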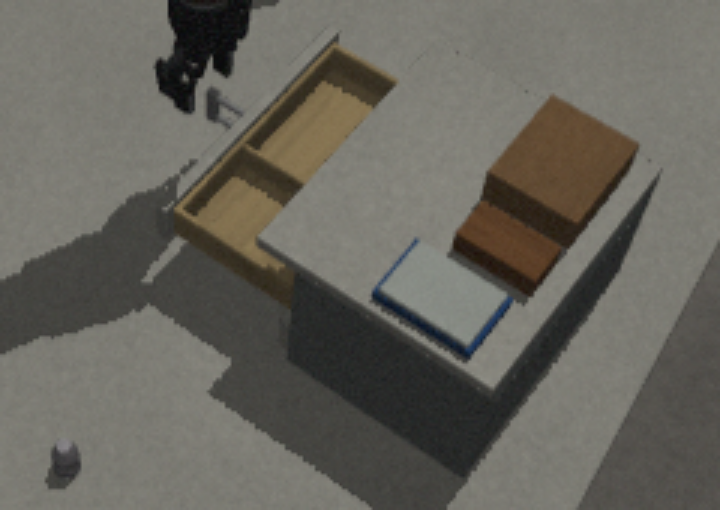

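The view shows the top drawer out to the stop with both compartments exposed (divider at (270,165), handle (222,105) free between open fingers); the 14 N reaction and 165 mm total travel agree. Rise and go over the eyepiece.

```bash
python3 -m creep '0 0 3 0;0 0 6 0;0 0 9 0;-0.5 -3 9 0;-1 -7 9 0;-2 -11 9 0;-3 -15 9 0;-3.5 -19 9 0;-4 -23 9 0;-4.5 -27 9 0' 0 && python3 -m creep '-0.5 -4 0 0;-1 -8 0 0;-1.5 -12 0 0;-2 -16 0 0;-2.5 -20 0 0;-3 -24 0 0;-3.6 -27.8 0 0;-3.6 -27.8 0 0;-3.6 -27.8 0 0;-3.6 -27.8 0 0'
python3 - <<'E'
from h import *
s,im,d=grab('wrist'); print(s['position'],s['joints'].round(2)); cv2.imwrite('pics/w2.png',im); np.savez('w2.npz',p=s['position'],q=s['eef_rot'])
E
```

```text
clock: 6.75
position: [0.4472, -0.0841, 0.2176]
eef_rot: [0.526, 0.473, -0.473, -0.525]
wrist_force: [1.5, 0.1, -0.6]
gripper_width: 0.0857
clock: 7.58
position: [0.412, -0.3593, 0.217]
eef_rot: [-0.525, -0.473, 0.473, 0.526]
wrist_force: [-0.3, 0.6, -0.4]
gripper_width: 0.0855
[ 0.41199573 -0.35934435  0.21699185] [ 1.17  0.37 -0.61  1.83  0.25  1.01  1.92]
```

View pics/w2.png

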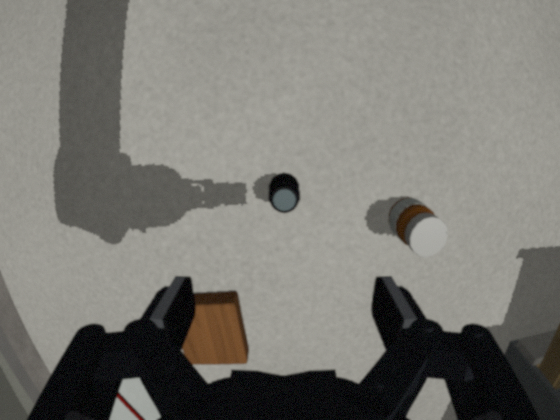

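Eyepiece's glass face at (284,200), jar cap at (429,234), slide box at (215,330).

```bash
python3 - <<'E'
from h import *
z=np.load('w2.npz'); s=dict(position=z['p'],eef_rot=z['q'])
im=cv2.imread('pics/w2.png'); hsv=cv2.cvtColor(im,cv2.COLOR_BGR2HSV)
g=cv2.cvtColor(im,cv2.COLOR_BGR2GRAY)
# glass face: bluish-teal blob in window; barrel: dark
w=np.zeros(g.shape,bool); w[165:220,262:306]=1
b=w&(im[...,0].astype(int)-im[...,2]>10)&(g>45); ys,xs=np.nonzero(b); e=cv2.minEnclosingCircle(np.c_[xs,ys].astype(np.float32))
print('glass',e,len(xs)); print(wplane(s,e[0][0],e[0][1],.052).round(4))
b=w&(g<45)|b; ys,xs=np.nonzero(b); print('all',xs.min(),xs.max(),ys.min(),ys.max())
u=(xs[xs>268].min()+xs.max())/2; print(wplane(s,u,ys.min(),0).round(4), wplane(s,e[0][0],ys.max(),.052).round(4))
E
```

```text
glass ((284.1961364746094, 199.5773468017578), 10.755359649658203) 313
[ 0.4126 -0.3581  0.052 ]
all 269 298 174 209
[ 0.3979 -0.3571  0.    ] [ 0.4219 -0.359   0.052 ]
```

```bash
python3 -m creep '0.1 0.1 -3 0;0.1 0.1 -6 0;0.1 0.1 -9 0;0.1 0.1 -12 0;0.1 0.1 -14.5 0;0.1 0.1 -16.5 0;0.1 0.1 -18.3 0;0.1 0.1 -19.6 0;0.1 0.1 -19.6 0;0.1 0.1 -19.6 0' && python3 -m creep '0 0 0 0;0 0 0 0;0 0 0 0;0 0 0 0;0 0 0 0;0 0 0 0;0 0 0 0' 1 30
```

```text
clock: 8.47
position: [0.4134, -0.3579, 0.0213]
eef_rot: [-0.525, -0.474, 0.474, 0.525]
wrist_force: [0.5, -0.2, 0.1]
gripper_width: 0.085
clock: 9.05
position: [0.4133, -0.3597, 0.0222]
eef_rot: [0.526, 0.473, -0.473, -0.525]
wrist_force: [-1.0, 1.2, 5.5]
gripper_width: 0.0313
```

```bash
python3 -m creep '0 0 1 0;0 0 3 0;0 0 6 0;0 0 9.5 0;0 0 13 0;0 0 16.5 0;0 0 19 0;0.5 1.5 20 0;1.2 3.5 20 0;2.2 6.5 20 0' && python3 -m creep '1.2 3.5 0 0;2.4 7 0 0;3.6 10.5 0 0;4.8 14 0 0;6 17.5 0 0;7.2 21 0 0;8.4 24.5 0 0;9.6 28 0 0;10.8 31.5 0 0;12 35 0 0' && python3 -m creep '1.2 3.5 0 0;2.4 7 0 0;3.6 10.5 0 0;4.8 13.5 0 0;5.6 15.9 0 0;6.1 17.3 0 0;6.1 17.3 0 0;6.1 17.3 0 0'
python3 - <<'E'
from h import *
s,im,d=grab('scene'); print(s['joints'].round(2),s['gripper_width']); cv2.imwrite('pics/s4.png',cv2.resize(im[130:300,220:460],None,fx=3,fy=3))
E
```

```text
clock: 9.88
position: [0.4344, -0.2954, 0.2221]
eef_rot: [0.527, 0.472, -0.472, -0.526]
wrist_force: [1.2, 0.1, -2.2]
gripper_width: 0.031
clock: 10.72
position: [0.5541, 0.0584, 0.2209]
eef_rot: [-0.525, -0.473, 0.474, 0.526]
wrist_force: [1.3, -0.5, -0.7]
gripper_width: 0.0313
clock: 11.38
position: [0.6144, 0.2305, 0.2205]
eef_rot: [-0.524, -0.473, 0.474, 0.525]
wrist_force: [0.2, -1.3, -1.0]
gripper_width: 0.031
[ 0.1   0.61 -0.73  1.55  0.43  1.16  0.75] 0.030999938117380898
```

View pics/s4.png

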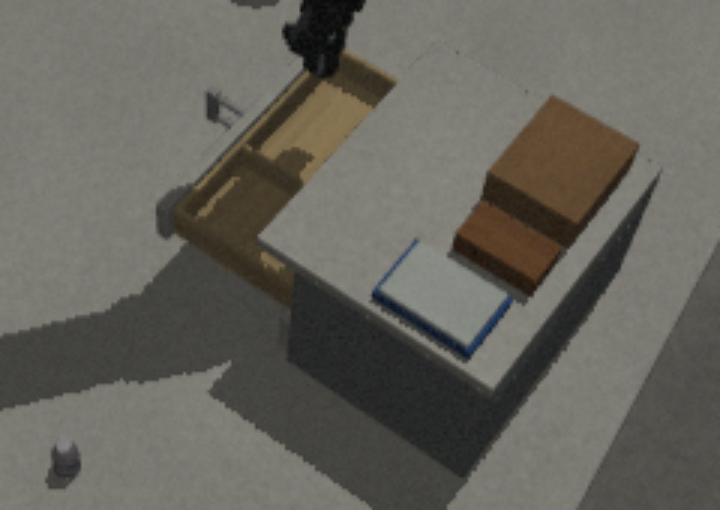

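Eyepiece held over the wide compartment (gripper at (322,60)); drawer still out. Lower it.

```bash
python3 -m creep '0 0 -2.5 0;0 0 -5 0;0 0 -7 0;0 0 -8.7 0;0 0 -10 0;0 0 -10.8 0;0 0 -11.2 0;0 0 -11.2 0' && python3 -m creep '0 0 -0.1 0;0 0 -0.2 0;0 0 -0.3 0;0 0 -0.3 0'
```

```text
clock: 12.1
position: [0.6158, 0.2281, 0.1088]
eef_rot: [-0.526, -0.473, 0.473, 0.526]
wrist_force: [-1.0, 0.9, -1.0]
gripper_width: 0.0309
clock: 12.43
position: [0.6163, 0.229, 0.1069]
eef_rot: [0.526, 0.473, -0.473, -0.525]
wrist_force: [0.0, 0.1, -0.4]
gripper_width: 0.0306
```

```bash
python3 -m creep '0 0 -0.1 0;0 0 -0.1 0' && python3 -m creep '0 0 -0.1 0;0 0 -0.1 0' && python3 -m creep '0 0 -0.1 0;0 0 -0.1 0'&& python3 -m creep '0 0 -0.1 0;0 0 -0.1 0'
```

```text
clock: 12.6
position: [0.616, 0.2289, 0.1054]
eef_rot: [0.525, 0.473, -0.473, -0.525]
wrist_force: [0.6, -0.6, -0.3]
gripper_width: 0.0311
clock: 12.77
position: [0.6161, 0.2289, 0.1044]
eef_rot: [0.525, 0.473, -0.473, -0.525]
wrist_force: [-0.4, 0.4, -0.5]
gripper_width: 0.0312
clock: 12.93
position: [0.6165, 0.2289, 0.1043]
eef_rot: [0.526, 0.473, -0.473, -0.525]
wrist_force: [-0.5, -1.1, 4.6]
gripper_width: 0.0317
clock: 13.1
position: [0.6173, 0.2288, 0.1043]
eef_rot: [0.526, 0.474, -0.472, -0.525]
wrist_force: [-1.5, -1.7, 8.4]
gripper_width: 0.0313
```

Floor contact felt at z = 0.104. Ease off, open, rise.

```bash
python3 -m creep '0 0 0.1 0;0 0 0.15 0' && python3 -m creep '0 0 0 0;0 0 0 0;0 0 0 0;0 0 0 0;0 0 0 0;0 0 0 0' 0.35 && python3 -m creep '0 0 1 0;0 0 2.5 0;0 0 5 0;0 0 8 0;0 0 11 0;0 0 12 0;-1 -3 12 0;-2 -7 12 0;-3 -11 12 0;-4 -15 12 0' && python3 -m creep '0 -4 0 0;0 -8 0 0;0 -12 0 0;0 -16 0 0;0 -20 0 0;0 -24 0 0;0.5 -28 0 0;0.8 -30.5 0 0;0.8 -30.5 0 0;0.8 -30.5 0 0' 0
python3 - <<'E'
from h import *
s,im,d=grab('wrist'); cv2.imwrite('pics/w3.png',im); np.savez('w3.npz',p=s['position'],q=s['eef_rot']);print(s['position'])
_,im,d=grab('scene'); cv2.imwrite('pics/s5.png',cv2.resize(im[130:300,220:460],None,fx=3,fy=3))
cv2.imwrite('pics/both.png',np.hstack([cv2.resize(im[160:240,260:380],(360,240),interpolation=cv2.INTER_CUBIC),cv2.resize(cv2.imread('pics/w3.png'),(320,240))]))
E
```

```text
clock: 13.27
position: [0.6166, 0.2289, 0.1044]
eef_rot: [0.526, 0.474, -0.473, -0.525]
wrist_force: [0.6, 0.1, 0.8]
gripper_width: 0.0307
clock: 13.77
position: [0.6159, 0.2288, 0.1036]
eef_rot: [-0.525, -0.473, 0.473, 0.526]
wrist_force: [-0.0, -1.0, -0.4]
gripper_width: 0.0558
clock: 14.6
position: [0.5755, 0.0779, 0.225]
eef_rot: [0.526, 0.474, -0.473, -0.525]
wrist_force: [1.1, -1.0, -0.8]
gripper_width: 0.0555
clock: 15.43
position: [0.5837, -0.2286, 0.2244]
eef_rot: [0.527, 0.472, -0.472, -0.526]
wrist_force: [-0.1, 0.9, -0.2]
gripper_width: 0.0855
[ 0.58370218 -0.22863492  0.22436271]
```

View pics/both.png

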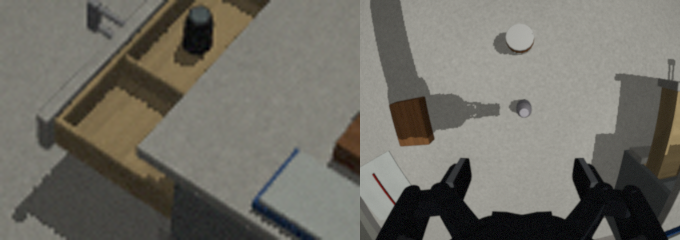

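Left: eyepiece standing upright in the wide bay (200,30). Right: objective near wrist pixel (287,193), jar cap (280,66).

```bash
python3 - <<'E'
from h import *
z=np.load('w3.npz'); s=dict(position=z['p'],eef_rot=z['q'])
im=cv2.imread('pics/w3.png'); c=im[165:215,255:320]; g=cv2.cvtColor(c,cv2.COLOR_BGR2GRAY).astype(int)
b=(c[...,0].astype(int)-c[...,2]>6).astype(np.uint8)  # bluish metal vs warm bench
n,l,st,ce=cv2.connectedComponentsWithStats(b); i=1+np.argmax(st[1:,4]); x,y,w,h,a=st[i]; print(x+255,y+165,w,h,a)
print('foot-centre guess',(wplane(s,255+x+w/2,165+y,0)+[.014,0,0]).round(4),'nose far edge',(wplane(s,255+x+w/2,165+y+h,.052)-[.008,0,0]).round(4))
cv2.imwrite('pics/o.png',cv2.resize(np.hstack([c,cv2.cvtColor(b*255,cv2.COLOR_GRAY2BGR)]),None,fx=5,fy=5,interpolation=0))
E
```

```text
Traceback (most recent call last):
ValueError: attempt to get argmax of an empty sequence
```

```bash
python3 - <<'E'
from h import *
z=np.load('w3.npz'); s=dict(position=z['p'],eef_rot=z['q'])
c=cv2.imread('pics/w3.png')[160:220,245:325]
cv2.imwrite('pics/o.png',cv2.resize(c,None,fx=8,fy=8,interpolation=0))
for u,v in [(287,193),(287,198),(284,193)]: print(u,v,wplane(s,u,v,.052).round(4))
E
```

```text
287 193 [ 0.5802 -0.2244  0.052 ]
287 198 [ 0.5852 -0.2249  0.052 ]
284 193 [ 0.5799 -0.2273  0.052 ]
```

View pics/o.png

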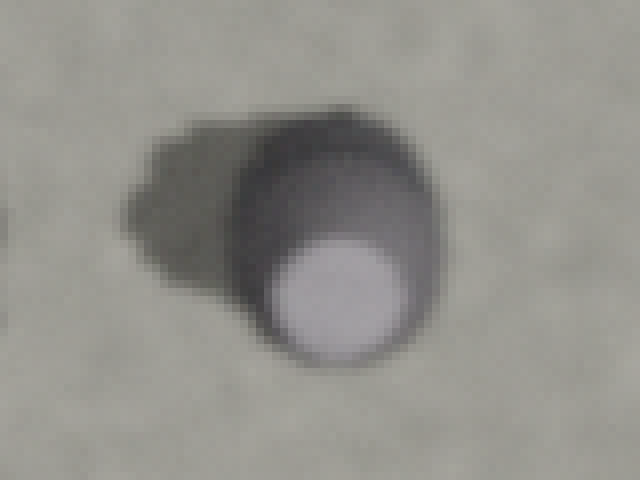

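Nose disc centre at wrist pixel (287.8,197.3) → (0.5845, −0.224). Descend and grip.

```bash
python3 -m creep '0.1 0.3 -3 0;0.1 0.3 -6 0;0.1 0.3 -9 0;0.1 0.3 -12 0;0.1 0.3 -15 0;0.1 0.3 -17.3 0;0.1 0.3 -19.2 0;0.1 0.3 -20.5 0;0.1 0.3 -20.5 0;0.1 0.3 -20.5 0' && python3 -m creep '0 0 0 0;0 0 0 0;0 0 0 0;0 0 0 0;0 0 0 0;0 0 0 0;0 0 0 0' 1 30
```

```text
clock: 16.37
position: [0.5853, -0.2217, 0.0191]
eef_rot: [-0.525, -0.474, 0.474, 0.525]
wrist_force: [-0.6, -0.5, 0.1]
gripper_width: 0.0853
clock: 16.95
position: [0.5855, -0.2236, 0.0198]
eef_rot: [0.526, 0.473, -0.473, -0.525]
wrist_force: [-0.9, -0.8, 6.2]
gripper_width: 0.027
```

```bash
python3 -m creep '0 0 1 0;0 0 3 0;0 0 6 0;0 0 9.5 0;0 0 13 0;0 0 16.5 0;0 0 19 0;-1 2 20 0;-2 5 20 0;-2.5 8.5 20 0' && python3 -m creep '0 3.5 0 0;0 7 0 0;0 10.5 0 0;0.5 14 0 0;1.5 17.5 0 0;2.8 20.5 0 0;4.1 22.6 0 0;4.1 22.6 0 0;4.1 22.6 0 0;4.1 22.6 0 0'
```

```text
clock: 17.78
position: [0.5592, -0.1398, 0.2201]
eef_rot: [0.527, 0.472, -0.472, -0.526]
wrist_force: [-0.3, 1.2, -1.1]
gripper_width: 0.027
clock: 18.62
position: [0.6005, 0.0872, 0.2186]
eef_rot: [-0.525, -0.473, 0.474, 0.526]
wrist_force: [0.7, -0.9, -1.3]
gripper_width: 0.0266
```

```bash
python3 -m creep '0 0 -2.5 0;0 0 -5 0;0 0 -7 0;0 0 -8.7 0;0 0 -10 0;0 0 -10.8 0;0 0 -11.3 0;0 0 -11.3 0;0 0 -11.3 0' && python3 -m creep '0 0 -0.1 0;0 0 -0.2 0;0 0 -0.3 0;0 0 -0.3 0' && python3 -m creep '0 0 -0.1 0;0 0 -0.1 0'&& python3 -m creep '0 0 -0.1 0;0 0 -0.1 0'
```

```text
clock: 19.37
position: [0.6014, 0.0877, 0.1064]
eef_rot: [0.526, 0.473, -0.473, -0.525]
wrist_force: [0.8, 0.5, -0.6]
gripper_width: 0.0267
clock: 19.7
position: [0.6011, 0.0878, 0.103]
eef_rot: [0.526, 0.473, -0.473, -0.525]
wrist_force: [0.8, -0.7, -1.1]
gripper_width: 0.0271
clock: 19.87
position: [0.601, 0.0878, 0.1018]
eef_rot: [0.526, 0.473, -0.473, -0.525]
wrist_force: [0.6, 0.6, -0.8]
gripper_width: 0.0266
clock: 20.03
position: [0.6017, 0.0878, 0.1017]
eef_rot: [0.526, 0.473, -0.473, -0.525]
wrist_force: [-0.3, -2.2, 4.2]
gripper_width: 0.0271
```

Contact at 0.1017 as expected. Release and retreat upward, then away.

```bash
python3 -m creep '0 0 0.05 0;0 0 0.05 0' && python3 -m creep '0 0 0 0;0 0 0 0;0 0 0 0;0 0 0 0;0 0 0 0;0 0 0 0' 0.42 && python3 -m creep '0 0 1 0;0 0 2.5 0;0 0 5 0;0 0 8 0;0 0 11 0;0 0 13 0;-3 -3 14 0;-6 -6 14 0;-9 -9 14 0;-12 -12 14 0' && python3 -m creep '-2 -3 0 0;-3 -6 0 0;-3 -8 0 0;-3 -8 0 0;-3 -8 0 0;-3 -8 0 0'
python3 - <<'E'
from h import *
_,im,d=grab('scene'); _,i2,d2=grab('side')
cv2.imwrite('pics/fin.png',np.hstack([cv2.resize(im[150:250,250:390],(420,300),interpolation=cv2.INTER_CUBIC),cv2.resize(i2[60:360,120:480],(360,300))]))
ux=np.array([np.cos(np.radians(6.1)),-np.sin(np.radians(6.1))]);uy=np.array([-ux[1],ux[0]]);E=np.array([.680,.1665])
P=cloud('scene',d).reshape(-1,3);q=P[:,:2]-E;A=q@ux;B=q@uy
for n,b in [('eye',.0565),('obj',-.0865)]:
    k=(abs(A+.07)<.03)&(abs(B-b)<.03)&(P[:,2]>.122)&(P[:,2]<.15); print(n,k.sum(),A[k].mean().round(3),B[k].mean().round(3),P[k,2].max().round(3))
k=(abs(B)<.12)&(abs(B)>.02)&(P[:,2]>.125)&(P[:,2]<.15)&(A<-.09)&(A>-.16); print('front panel a',np.percentile(A[k],[2,50]).round(3),'(before -.128)')
k=(abs(B)<.012)&(P[:,2]>.115)&(P[:,2]<.14)&(A<-.15)&(A>-.24); print('top handle a',np.percentile(A[k],[2,98]).round(3) if k.any() else None)
P=cloud('side',d2)
for n,u,v in [('jar',282,310),('dish',180,180)]:
    p=P[v-20:v+20,u-20:u+20].reshape(-1,3); lo=.06 if n=='jar' else .006; p=p[(p[:,2]>lo)&(p[:,2]<.09)]; print(n,p.mean(0).round(3))
E
```

```text
clock: 20.2
position: [0.6014, 0.0879, 0.1018]
eef_rot: [0.526, 0.473, -0.473, -0.525]
wrist_force: [-0.0, -0.6, 3.6]
gripper_width: 0.0263
clock: 20.7
position: [0.6009, 0.0879, 0.1012]
eef_rot: [-0.525, -0.473, 0.473, 0.526]
wrist_force: [0.0, -0.5, -0.4]
gripper_width: 0.0495
clock: 21.53
position: [0.483, -0.0297, 0.2428]
eef_rot: [0.526, 0.474, -0.473, -0.524]
wrist_force: [0.2, -0.6, 1.1]
gripper_width: 0.0498
clock: 22.03
position: [0.4545, -0.1083, 0.2423]
eef_rot: [0.526, 0.474, -0.473, -0.525]
wrist_force: [-0.4, -0.5, -0.2]
gripper_width: 0.0493
eye 70 -0.067 0.052 0.142
obj 42 -0.067 -0.089 0.14
front panel a [-0.127 -0.118] (before -.128)
top handle a [-0.18  -0.154]
jar [ 0.458 -0.224  0.067]
dish [0.403 0.47  0.011]
```

View pics/fin.png

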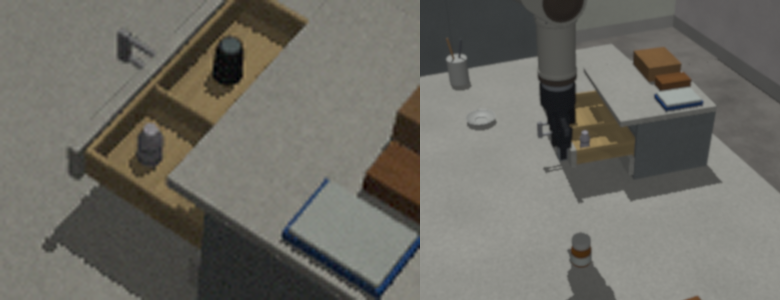

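Both optics stand upright in their proper bays (scene crop: eyepiece (228,60), objective (150,142)), the drawer is out, and jar and dish haven't moved. The arm is clear.

```bash
python3 -c "
from cell import job; print(job.finish_job())"
```

```text
the job is handed in; nothing more can be done
None
```

The top drawer is out to its stop, and both optics stand upright in it: the eyepiece in the wider compartment, the objective in the narrower one. I handed the job in at about 22 s of the 72 s allowed.

- **Drawer:** It started about 10 mm ajar. I gripped the bar and pulled until the force rose to about 14 N at the stop. Travel plus the starting gap came to about 165 mm.
- **Optics:** I lowered each one until the wrist felt the compartment floor, 4–8 N, then opened the fingers and rose straight up.
- **Final checks:**
  - Both tops read about 140 mm above the bench. I expected about 134 mm; the scene camera had read a few millimetres high all along.
  - The front panel was within 1 mm of where it stood after the pull, which is within measurement noise. The handle reading was about 4 mm short of its nominal place, as it had been before the pull.
  - The jar and dish were unmoved. I never touched the slide box or lower drawer, but did not re-measure them.
  - The gripper was clear of everything.

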